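Pack the loose hole saws into their slide-top case

TASK

The loose hole saws on the bench belong in the black case. First clear the carton of screws off its red cover into the blue tray, then press the yellow tab down and slide the cover fully open, and stand every hole saw upright, hub up, in a compartment of its own. When all are in, slide the cover fully home so that the tab springs up and locks, and leave the other things on the bench where they are.

Things in the scene. Friction and masses are not known exactly. Their poses are not given: they have to be found in the camera images.
- case: black hole-saw case fixed to the bench, 246 long (its x), 168 wide (y); origin: centre of its underside, on the bench. +x runs along its two rails from the near (tab) end to the far end. End walls 70 high; the rails along the sides rise to 86, their lips overhang the cover's edges, 152 clear between them. Four compartments under the near part of the cover; the last 80 at the far end always stays covered
- cells (a point): crossing of the low walls between the four compartments, on the case floor (4 mm above the bench), axes as the case's; the case's centre lies 39 mm further along +x. The compartments are 74 x 74, two rows of two, their centres at x = -39 and +39, y = -39 and +39 mm from this point; the walls between them are 4 thick and reach 16 above this floor
- cover (a joint): red sliding cover, top 78 over the bench: 0 shut (home), 0.162 m fully open, along the case's +x. Stays where it is left (takes 3 to 5 N to slide), cannot leave the rails. All four compartments are clear only when fully open; it then hangs out 162 mm beyond the far end, 72 mm over the bench
- tab (a joint): yellow release tab, the near end of the cover, travels with it: 0 up, 0.008 m fully down; spring 3 N at the start, 8 N when down. Cover home: its two ears stand in notches of the rails and lock the cover, which slides only while the tab is pressed 6 mm or more. Under way the rail lips keep the tab 5 mm down; with the cover home it springs up and locks (3 mm of play)
- tab_top (a point): centre of the tab's top face, at the foot of its rib (moves with cover and tab): 85 mm over the bench when up; cover shut, 96 mm from the case's centre towards the near end. The tab is a plate 50 (x) by 149 (y); in its middle stands a black rib 12 thick (x), 60 long (y), 14 high, to be pinched or pushed from either side
- tray: blue stock tray, open-topped, fixed to the bench, 200 (its x) x 160 (its y) x 45 high, walls and floor 5 thick; origin at the centre of its underside
- carton_mid (a point): centre of a small brown carton of screws with a white label on its sides, 95 (its x) x 56 (its y) x 42 high, about 0.35 kg; at first it lies flat on the case's cover (underside 78 mm over the bench)
- saw1_mid (a point): hole saw, blue: upright cup 46 across and 40 high, teeth down, with a steel hub 22 across and 22 high on the middle of its top (62 high in all, about 0.16 kg); this point is on its axis, half-way up (31 mm above its foot), its z axis along the saw's axis towards the hub. May be absent.
- saw2_mid (a point): hole saw, green: upright cup 48 across and 40 high, teeth down, with a steel hub 22 across and 22 high on the middle of its top (62 high in all, about 0.16 kg); this point is on its axis, half-way up (31 mm above its foot), its z axis along the saw's axis towards the hub. May be absent.
- saw3_mid (a point): hole saw, blue: upright cup 51 across and 40 high, teeth down, with a steel hub 22 across and 22 high on the middle of its top (62 high in all, about 0.16 kg); this point is on its axis, half-way up (31 mm above its foot), its z axis along the saw's axis towards the hub. May be absent.
- saw4_mid (a point): hole saw, green: upright cup 54 across and 40 high, teeth down, with a steel hub 22 across and 22 high on the middle of its top (62 high in all, about 0.16 kg); this point is on its axis, half-way up (31 mm above its foot), its z axis along the saw's axis towards the hub. May be absent.
- roller: mini paint roller, green handle, wire frame and grey sleeve, lying on the bench, about 270 long; origin under the free end of the handle. Not part of the job
- tape: roll of brown tape lying flat, 100 across, 48 high; origin at the centre of its underside. Not part of the job
- plugbox: white carton with a blue patch, 70 x 100 x 55 high; origin at the centre of its underside. Not part of the job

How it is judged:
On the way, in this order (a step that is already met when the one before it is completed fails the run):
1. the carton is cleared off the cover into the tray (x of carton_mid in the frame of tray between -0.095 and 0.095 m and y of carton_mid in the frame of tray between -0.075 and 0.075 m and z of carton_mid in the frame of tray below 0.056 m), for 0.3 s.
2. the tab is pressed and the cover slid open (value of joint cover above 0.15 m), for 0.2 s.
3. every hole saw that is there stands upright on the floor of a compartment (x of saw1_mid in the frame of case between -0.115 and 0.037 m and y of saw1_mid in the frame of case between -0.076 and 0.076 m and z of each of saw1_mid, saw2_mid, saw3_mid, saw4_mid in the frame of case below 0.043 m and angle between each of saw1_mid, saw2_mid, saw3_mid, saw4_mid's own z axis and vertical below 0.2 rad and x of saw2_mid in the frame of case between -0.115 and 0.037 m and y of saw2_mid in the frame of case between -0.076 and 0.076 m and x of saw3_mid in the frame of case between -0.115 and 0.037 m and y of saw3_mid in the frame of case between -0.076 and 0.076 m and x of saw4_mid in the frame of case between -0.115 and 0.037 m and y of saw4_mid in the frame of case between -0.076 and 0.076 m), for 0.3 s.
At the end, for the whole second after the job is handed in: The cover is home within 4 mm and the tab is up within 2 mm (locked); every hole saw that is there stands upright (within 0.2 rad) on the floor of a compartment of the case; the carton lies in the tray (all of step 1 and all of step 3 and value of joint cover below 0.004 m and value of joint tab below 0.002 m); the robot touches nothing.
It fails at once if the paint roller is moved by more than 30 mm (distance of roller from where it was at the start of the episode above 0.03 m).
It fails at once if the roll of tape is moved by more than 30 mm (distance of tape from where it was at the start of the episode above 0.03 m).
It fails at once if the white carton is moved by more than 30 mm (distance of plugbox from where it was at the start of the episode above 0.03 m).
Of saw1, saw2, saw3, saw4 only 2 to 4 are there at a start; the rules pass over those that are not, and their reading is None.
At some moment in a run one of saw1, saw2, saw3, saw4 may be knocked a few centimetres aside while the robot is not near it.
Once in a run the grip may slacken for a moment while it holds something.
It also fails if it takes over 210 s, if anything falls off the work surface, if the arm or the gripper's body presses on something with over 40 N, if the wrist force passes 120 N, or if a joint passes its speed limit or range.

ROBOT

A 6-joint arm with a two-finger parallel gripper is mounted at the origin on the work surface. World frame = base frame: x ahead of the robot, y to its left, z up, the work surface at z = 0. Lengths are in m, angles in rad, forces in N, time in s.
With the tool pointing down it reaches from about 0.225 to 0.875 m from the base axis. Payload 3.4 kg.
Tool frame: the origin (TCP) lies midway between the tips of the shut fingers; the grasp point (between the pads) lies 19 mm behind it; z points along the fingers, y is the line along which they close (so a half turn about z gives the same grasp; the last joint's range is limited). The gripper opens to 85 mm and grips with 20 to 120 N. Pads are 22 mm wide; open, the fingers measure 114 mm over their backs; the gripper's body (76 mm by 85 mm) begins 54 mm behind the grasp point. The pads swing forward as they close: fully open they stand 13 mm farther back than shut.
Start: joints at [-0.121, 0.276, 1.505, -0, 1.361, -0.121], TCP at [0.575, -0, 0.231] pointing down, gripper open.
Joint ranges: [-2.89, 2.89], [-0.75, 2.08], [0.22, 2.7], [-1.18, 4.32], [0.11, 2.71], [-2.7, 2.7]. Speed limits (rad/s): [2.57, 2.57, 3.14, 3.14, 3.14, 3.14].

INTERFACE

Orientations are given as [roll, pitch, yaw] about the fixed x, y, z axes, in that order (R = Rz(yaw) Ry(pitch) Rx(roll)).
In Python, from rig import env gives the robot as it stands.
- The arm moves only by the tool move_arm, never from a script. Its argument "deltas" is a list of rows, each a list of 3 entries, a list of its own where there are three numbers: the closure, from 0 (fully open) to 1 (shut), then the shift along the tool's x, y, z in mm, then the turn, a rotation vector about the tool's x, y, z in rad. A call has 1 to 8 rows; each row is the pose to reach, as a shift and turn from the pose commanded when the call began, along the tool's axes at that moment; what a row does not reach only later rows make up. A row lasts 1/8 s, in which the tool goes at most 62.5 mm and 10.7 degrees, less where a joint would pass 70% of its speed; a pose out of reach is approached as far as the arm can. A call with a gripper value outside its range is refused whole. The fingers move at their own pace and stop on an object; "newtons" is the grip in N (left out, the last holds). Time passes only in rows, so rows that repeat a pose let the fingers close. It gives the time, the measured TCP pose, the force, the opening and the grip force at its end, in the units of the state.
- env.get_obs(): the state, without advancing time (a new reading comes with each control period).
- env.get_image(name): name is "scene" or "side" or "wrist"; returns a dict with "frame" (384x512x3 uint8, blue, green, red), "fx", "fy", "cx", "cy" (pixels), "extrinsics" (4x4, takes a point from world to camera coordinates); the wrist camera has in their place "T_tool_cam" (4x4, takes a point from camera to tool coordinates, whose origin is the TCP and whose axes are the flange's). Camera axes: x right, y up, looking along -z (the intrinsics and any distortion apply to the point x, -y, -z); pixel columns grow to the right and rows downward; lengths in m; the calibration is good to about 2 mm. A picture is of the moment at which its call begins: read the wrist's pose just before it. There is no depth.
- env.close_job(): hands the job in; it is judged then, once.
The state is a dict: "time": time; "qpos": joint angles; "joint_vel": joint speeds; "effort": joint torques, N m; "ee_pos": TCP position; "ee_rot": TCP orientation; "contact_force": force on the tool from outside, world axes, zero at the start; "moment": the same for the moment, N m; "width": finger opening in m; "finger_force": force on a finger pad.
Only numpy, scipy, OpenCV 4.12 (cv2) and the standard library are available. Lean on these libraries where they do the work, as an engineer would, in place of code of your own. Each camera call takes 0.05 s, during which the arm holds its last target. There are 200 camera calls.

## Working session

There is one attempt and no reset: what is moved stays moved. The work goes in short steps, Python scripts to look and compute and a tool call to move; the robot and the scene stay as the last step left them, time stands still between calls to the robot, and variables do not carry over. Pictures are saved under pics/ and viewed, at most 14 in all, crops included, and the job is handed in when it is done.

Besides the shell and the picture viewer there is one more tool, called after ">>>" as name(argument=value, ...) on one line, values as JSON. move_arm: Moves the arm, as the interface text tells. Its arguments: {"type":"object","properties":{"deltas":{"type":"array"},"newtons":{"type":"number"}},"required":["deltas"]}

```bash
ls; mkdir -p pics
python3 - <<'E'
from rig import env
import cv2,numpy as np,pickle
o=env.get_obs();print(o)
d={}
for n in("scene","side","wrist"):
    i=env.get_image(n);d[n]=i;cv2.imwrite(f"pics/a_{n}.png",i["frame"])
    print(n,{k:(np.round(v,4).tolist() if k!="frame" else 0) for k,v in i.items()})
pickle.dump(d,open("a.pkl","wb"))
E
```

```text
pics
{'time': 0.0, 'qpos': array([-1.21018868e-01,  2.76620783e-01,  1.50615689e+00, -2.52669325e-06,
        1.36069764e+00, -1.21008970e-01]), 'joint_vel': array([-0.00098614, -0.00011692, -0.00092436, -0.00169389, -0.00030441,
       -0.00055856]), 'effort': array([ 6.20495921e-04, -4.16768074e+01, -2.45808578e+01, -1.52056768e-04,
        1.11346930e-02,  1.69860516e-05]), 'ee_pos': array([5.74462350e-01, 4.82398655e-05, 2.30415545e-01]), 'ee_rot': array([-3.13972346e+00, -2.24811220e-04,  1.57078675e+00]), 'contact_force': array([-0.68559912,  0.49328274,  0.18631022]), 'moment': array([-0.01985134,  0.05812836, -0.0230814 ]), 'finger_force': 0.0, 'width': 0.0853458824176757}
scene {'frame': 0, 'fx': 394.7294, 'fy': 394.7294, 'cx': 261.4395, 'cy': 190.6882, 'extrinsics': [[-0.3503, 0.9366, 0.0109, 0.1342], [-0.5728, -0.2234, 0.7887, 0.2762], [0.7411, 0.27, 0.6147, -1.616], [0.0, 0.0, 0.0, 1.0]]}
side {'frame': 0, 'fx': 474.4658, 'fy': 474.4658, 'cx': 256.082, 'cy': 195.5151, 'extrinsics': [[0.9749, -0.2227, 0.0065, -0.5451], [0.1115, 0.5132, 0.851, -0.2073], [-0.1928, -0.8289, 0.5251, -1.424], [0.0, 0.0, 0.0, 1.0]]}
wrist {'frame': 0, 'fx': 316.9226, 'fy': 316.9226, 'cx': 259.5985, 'cy': 189.8414, 'T_tool_cam': [[0.0003, 0.9656, 0.2599, 0.066], [1.0, -0.0004, 0.0002, 0.0002], [0.0003, 0.2599, -0.9656, -0.142], [0.0, 0.0, 0.0, 1.0]]}
```

View pics/a_scene.png

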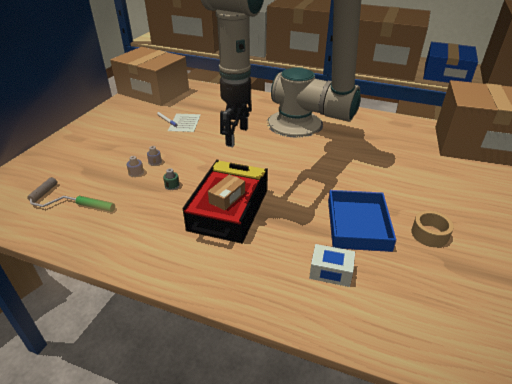

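View pics/a_side.png

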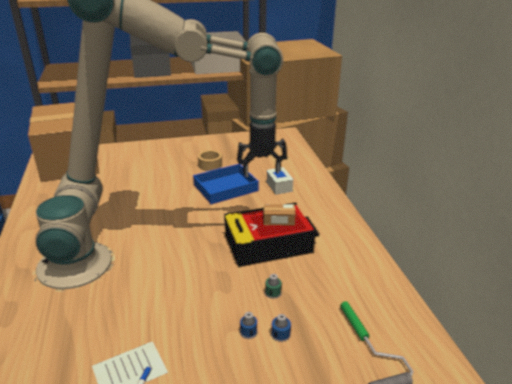

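The scene camera shows the case at about (228,200) with the carton on it at (228,190). The tray is at (360,220), tape at (432,229), white box at (333,265) and roller at (70,195). There are three saws, at (135,166), (154,156) and (171,180): two blue and one green.

```bash
cat > h.py <<'E'
import numpy as np,cv2
from scipy.spatial.transform import Rotation as R
def cam(i,o=None):
    """world->cam"""
    if "extrinsics" in i: return np.array(i["extrinsics"])
    T=np.eye(4);T[:3,:3]=R.from_euler("xyz",o["ee_rot"]).as_matrix();T[:3,3]=o["ee_pos"]
    return np.linalg.inv(T@np.array(i["T_tool_cam"]))
def ray(i,p,o=None):
    E=cam(i,o);d=np.array([(p[0]-i["cx"])/i["fx"],-(p[1]-i["cy"])/i["fy"],-1])
    return -E[:3,:3].T@E[:3,3],E[:3,:3].T@d
def at(i,p,z,o=None):
    c,d=ray(i,p,o);return c+d*(z-c[2])/d[2]
def proj(i,P,o=None):
    q=cam(i,o)@np.r_[P,1];return np.array([i["cx"]+i["fx"]*q[0]/-q[2],i["cy"]+i["fy"]*q[1]/q[2]])
def loc(o,P):
    "target TCP world point -> tool axes shift mm"
    return np.round(R.from_euler("xyz",o["ee_rot"]).inv().apply(np.array(P)-o["ee_pos"])*1000,1)
E
python3 - <<'E'
import pickle,cv2,numpy as np
d=pickle.load(open("a.pkl","rb"))
def crop(n,x,y,w,h,s):
    f=d[n]["frame"][y:y+h,x:x+w]
    return cv2.resize(f,None,fx=s,fy=s,interpolation=cv2.INTER_CUBIC)
cv2.imwrite("pics/b.png",crop("scene",120,140,160,100,5))
cv2.imwrite("pics/c.png",crop("side",190,150,140,110,5))
E
```

```text
(no output)
```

View pics/b.png

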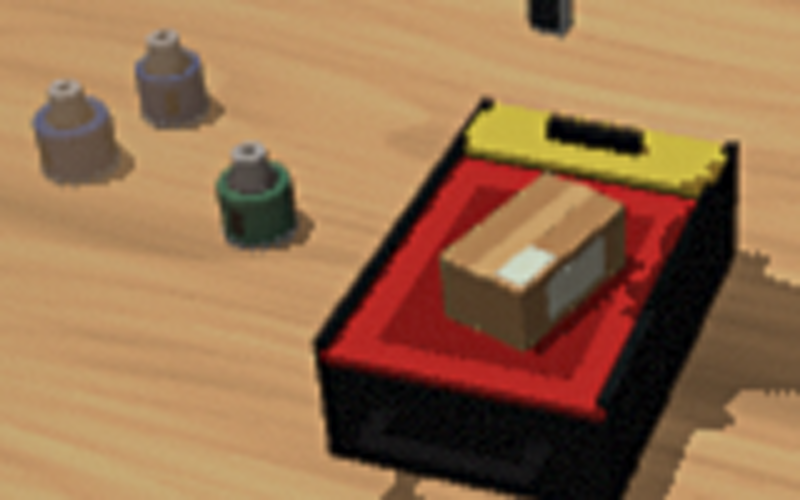

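View pics/c.png

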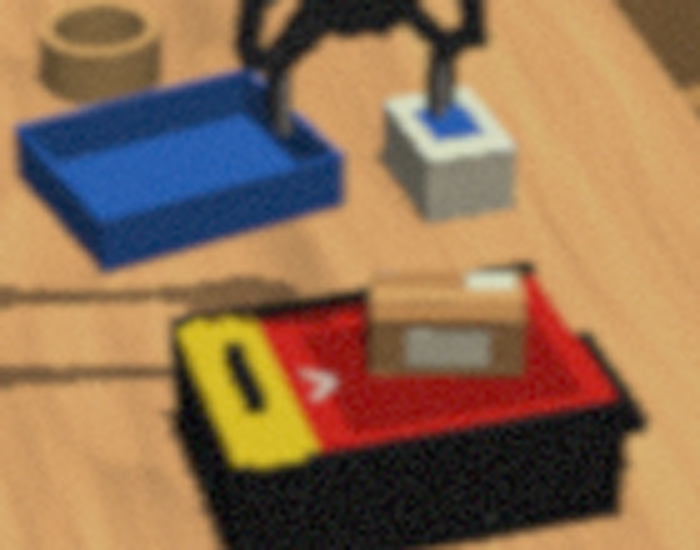

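Run:
```python
import pickle,numpy as np
from h import *
d=pickle.load(open("a.pkl","rb"));s=d["scene"];e=d["side"]
B=lambda u,v:((u+.5)/5+119.5,(v+.5)/5+139.5)
C=lambda u,v:((u+.5)/5+189.5,(v+.5)/5+149.5)
def show(n,pts,z,f,i):
    P=[at(i,f(*p),z) for p in pts];print(n,[np.round(p[:2]*1000).tolist() for p in P],"mean",np.round(np.mean(P,0)[:2]*1000))
I=lambda u,v:(u,v)
show("carton top",[(553,172),(627,208),(525,295),(442,257)],.120,B,s)
show("carton bot side",[(370,372),(524,376)],.078,C,e)
show("carton topfront side",[(368,312),(526,318)],.120,C,e)
show("saws hub",[(66,86),(163,38),(250,150)],.062,B,s)
show("rails",[(488,100),(735,145),(607,412),(320,345)],.086,B,s)
show("rib top",[(597,126)],.099,B,s)
show("rib top side",[(246,374)],.099,C,e)
show("tray",[(330,193),(384,194),(393,240),(332,238)],.045,I,s)
show("tray side",[(18,130),(250,72),(343,155),(103,232)],.045,C,e)
show("saws side",[(273,278),(248,317),(281,319)],.062,I,e)
show("roller",[(113,208),(77,200),(35,195),(55,183)],.02,I,s)
show("plug",[(312,247),(355,250),(352,270)],.055,I,s)
show("tape",[(432,222)],.048,I,s)
```

```text
carton top [[574.0, -25.0], [591.0, 27.0], [681.0, 7.0], [668.0, -48.0]] mean [628. -10.]
carton bot side [[577.0, -23.0], [670.0, -48.0]] mean [623. -36.]
carton topfront side [[576.0, -19.0], [669.0, -46.0]] mean [623. -32.]
saws hub [[528.0, -396.0], [454.0, -371.0], [548.0, -247.0]] mean [ 510. -338.]
rails [[475.0, -115.0], [465.0, 46.0], [715.0, 67.0], [722.0, -96.0]] mean [594. -25.]
rib top [[494.0, -32.0]] mean [494. -32.]
rib top side [[496.0, -38.0]] mean [496. -38.]
tray [[460.0, 247.0], [406.0, 399.0], [595.0, 444.0], [645.0, 294.0]] mean [526. 346.]
tray side [[403.0, 389.0], [593.0, 444.0], [635.0, 300.0], [445.0, 229.0]] mean [519. 341.]
saws side [[548.0, -254.0], [452.0, -378.0], [529.0, -402.0]] mean [ 510. -345.]
roller [[729.0, -334.0], [737.0, -457.0], [763.0, -592.0], [694.0, -580.0]] mean [ 731. -491.]
plug [[705.0, 255.0], [676.0, 358.0], [744.0, 363.0]] mean [708. 325.]
tape [[488.0, 537.0]] mean [488. 537.]
```

View pics/a_wrist.png

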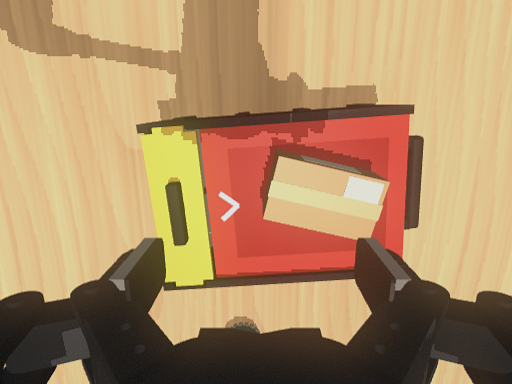

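The wrist view shows the carton's top corners at (280,154), (389,180), (373,240) and (263,218), and the rib at (177,213). I'll cross-check these against the other cameras.

Run:
```python
import pickle,numpy as np
from h import *
from rig import env
o=env.get_obs();o["time"]
d=pickle.load(open("a.pkl","rb"));w=d["wrist"]
def show(n,pts,z):
    P=[at(w,p,z,o) for p in pts];print(n,[np.round(p[:2]*1000).tolist() for p in P],"mean",np.round(np.mean(P,0)[:2]*1000))
show("carton",[(280,154),(389,180),(373,240),(263,218)],.12)
show("rib top ends",[(173,181),(181,243)],.099)
show("rails",[(138,126),(414,106),(166,290)],.086)
```

```text
carton [[591.0, 28.0], [680.0, 7.0], [672.0, -47.0], [577.0, -27.0]] mean [630. -10.]
rib top ends [[498.0, 1.0], [501.0, -59.0]] mean [499. -29.]
rails [[466.0, 48.0], [709.0, 65.0], [479.0, -117.0]] mean [551.  -2.]
```

>>> move_arm(deltas=[[0.2,[-10,54,60],[0,0,-1.335]],[0.2,[-10,54,60],[0,0,-1.335]],[0.2,[-10,54,60],[0,0,-1.335]],[0.2,[-10,54,60],[0,0,-1.335]],[0.2,[-10,54,60],[0,0,-1.335]],[0.2,[-10,54,60],[0,0,-1.335]],[0.2,[-10,54,60],[0,0,-1.335]],[0.2,[-10,54,60],[0,0,-1.335]]])

```text
time: 1.15
ee_pos: [0.6288, -0.01, 0.1709]
ee_rot: [-3.142, -0.001, 2.905]
contact_force: [1.0, 0.2, -0.4]
width: 0.0683
finger_force: 0.0
```

>>> move_arm(deltas=[[0.2,[0,0,50],[0,0,0]],[0.2,[0,0,87],[0,0,0]],[0.2,[0,0,87],[0,0,0]],[0.5,[0,0,87],[0,0,0]],[0.5,[0,0,87],[0,0,0]],[0.5,[0,0,87],[0,0,0]],[0.5,[0,0,87],[0,0,0]],[0.5,[0,0,87],[0,0,0]]], newtons=60)

```text
time: 2.15
ee_pos: [0.6296, -0.01, 0.0852]
ee_rot: [3.141, 0.002, 2.906]
contact_force: [0.3, 0.4, 3.0]
width: 0.0553
finger_force: 64.4
```

>>> move_arm(deltas=[[0.6,[0,0,0],[0,0,0]],[0.6,[0,0,0],[0,0,0]],[0.6,[0,0,-60],[0,0,0]],[0.6,[0,0,-90],[0,0,0]],[0.6,[0,0,-90],[0,0,0]]])

```text
time: 2.78
ee_pos: [0.6303, -0.0102, 0.1761]
ee_rot: [3.141, 0.005, 2.906]
contact_force: [0.2, -0.1, -4.1]
width: 0.0554
finger_force: 69.0
```

>>> move_arm(deltas=[[0.6,[31,53,0],[0,0,-0.1]],[0.6,[62,106,0],[0,0,-0.2]],[0.6,[93,159,0],[0,0,-0.3]],[0.6,[124,212,0],[0,0,-0.4]],[0.6,[155,265,0],[0,0,-0.49]],[0.6,[187,318,0],[0,0,-0.49]],[0.6,[187,318,0],[0,0,-0.49]],[0.6,[187,318,0],[0,0,-0.49]]])

```text
time: 3.78
ee_pos: [0.5202, 0.3422, 0.1717]
ee_rot: [-3.14, -0.004, -2.886]
contact_force: [-0.3, 0.2, -3.4]
width: 0.0551
finger_force: 69.2
```

>>> move_arm(deltas=[[0.6,[0,0,50],[0,0,0]],[0.6,[0,0,100],[0,0,0]],[0.6,[0,0,135],[0,0,0]],[0.6,[0,0,150],[0,0,0]],[0.6,[0,0,154],[0,0,0]],[0.6,[0,0,154],[0,0,0]]])

```text
time: 4.53
ee_pos: [0.5226, 0.3429, 0.0213]
ee_rot: [3.141, 0.002, -2.888]
contact_force: [-0.1, -0.1, -3.9]
width: 0.0554
finger_force: 69.1
```

>>> move_arm(deltas=[[0.2,[0,0,0],[0,0,0]],[0.2,[0,0,0],[0,0,0]],[0.2,[0,0,0],[0,0,0]],[0.2,[0,0,-50],[0,0,0]],[0.2,[0,0,-110],[0,0,0]],[0.2,[0,0,-170],[0,0,0]],[0.2,[0,0,-200],[0,0,0]],[0.2,[0,0,-200],[0,0,0]]])

```text
time: 5.52
ee_pos: [0.5229, 0.3438, 0.224]
ee_rot: [3.14, 0.007, -2.887]
contact_force: [0.5, 0.8, -0.5]
width: 0.0684
finger_force: 0.0
```

>>> move_arm(deltas=[[0.5,[20,-51,0],[0,0,0.187]],[0.5,[40,-102,0],[0,0,0.374]],[0.5,[60,-153,0],[0,0,0.56]],[0.5,[80,-204,0],[0,0,0.747]],[0.5,[100,-255,10],[0,0,0.934]],[0.5,[120,-306,20],[0,0,1.12]],[0.5,[120,-357,20],[0,0,1.3]],[0.5,[120,-357,20],[0,0,1.49]]])

```text
time: 6.52
ee_pos: [0.4948, -0.0361, 0.1986]
ee_rot: [-3.139, 0.0, 1.897]
contact_force: [0.0, -0.5, 0.2]
width: 0.0425
finger_force: 0.0
```

>>> move_arm(deltas=[[0.5,[0,0,0],[0,0,0.187]],[0.5,[0,0,0],[0,0,0.262]],[0.5,[0,0,0],[0,0,0.262]],[0.5,[0,0,0],[0,0,0.262]]])

```text
time: 7.02
ee_pos: [0.4946, -0.0327, 0.1995]
ee_rot: [-3.14, -0.0, 1.647]
contact_force: [0.4, -0.9, -0.3]
width: 0.0428
finger_force: 0.0
```

Run:
```python
from h import *
from rig import env
import pickle
o=env.get_obs();i=env.get_image("wrist");pickle.dump((o,i),open("w1.pkl","wb"));cv2.imwrite("pics/w1.png",i["frame"])
s=env.get_image("scene");cv2.imwrite("pics/s1.png",s["frame"])
print(o["ee_pos"],o["ee_rot"])
P=np.array([.497,-.032,.099]);print(proj(i,P,o))
```

```text
[ 0.49458522 -0.03265649  0.19949951] [-3.14013257e+00 -4.25586366e-04  1.64749736e+00]
[262.70767937 190.2575934 ]
```

View pics/w1.png

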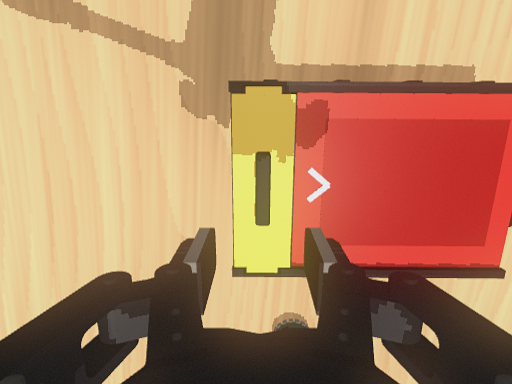

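The rib is at (263,188), within 2 px of the prediction, and the case edges line up with the tool. I'll pinch the rib.

>>> move_arm(deltas=[[0.5,[1,3,50],[0,0,0]],[0.5,[1,3,95],[0,0,0]],[0.5,[1,3,110],[0,0,0]],[0.5,[1,3,110],[0,0,0]],[1,[1,3,110],[0,0,0]],[1,[1,3,110],[0,0,0]],[1,[1,3,110],[0,0,0]],[1,[1,3,110],[0,0,0]]], newtons=60)

```text
time: 8.12
ee_pos: [0.4989, -0.0319, 0.0912]
ee_rot: [3.139, 0.001, 1.646]
contact_force: [0.7, -0.8, 3.5]
width: 0.0095
finger_force: 59.7
```

>>> move_arm(deltas=[[1,[0,0,0],[0,0,0]],[1,[0,0,3],[0,0,0]],[1,[0,0,6],[0,0,0]],[1,[0,0,8],[0,0,0]],[1,[0,0,8],[0,0,0]]])

```text
time: 8.75
ee_pos: [0.4993, -0.0319, 0.0839]
ee_rot: [3.139, 0.001, 1.646]
contact_force: [-1.9, -0.3, 15.8]
width: 0.01
finger_force: 61.1
```

>>> move_arm(deltas=[[1,[0,8,0],[0,0,0]],[1,[0,20,0],[0,0,0]],[1,[0,34,0],[0,0,0]],[1,[0,48,0],[0,0,0]],[1,[0,62,0],[0,0,0]],[1,[0,76,0],[0,0,0]],[1,[0,90,0],[0,0,0]],[1,[0,90,0],[0,0,0]]])

```text
time: 9.75
ee_pos: [0.591, -0.0254, 0.084]
ee_rot: [3.136, 0.002, 1.646]
contact_force: [2.1, -1.2, 9.5]
width: 0.0097
finger_force: 60.6
```

>>> move_arm(deltas=[[1,[0,14,0],[0,0,0]],[1,[0,28,0],[0,0,0]],[1,[0,42,0],[0,0,0]],[1,[0,56,0],[0,0,0]],[1,[0,66,0],[0,0,0]],[1,[0,73,0],[0,0,0]],[1,[0,73,0],[0,0,0]],[1,[0,73,0],[0,0,0]]])

```text
time: 10.75
ee_pos: [0.6583, -0.0206, 0.084]
ee_rot: [-3.137, 0.002, 1.647]
contact_force: [-6.6, -3.2, 15.3]
width: 0.0097
finger_force: 61.2
```

>>> move_arm(deltas=[[1,[0,3,0],[0,0,0]],[1,[0,5,0],[0,0,0]],[1,[0,5,0],[0,0,0]]])

```text
time: 11.12
ee_pos: [0.6585, -0.0206, 0.0839]
ee_rot: [-3.127, 0.002, 1.647]
contact_force: [-15.7, -5.2, 21.6]
width: 0.0097
finger_force: 61.8
```

>>> move_arm(deltas=[[0.6,[0,-4,0],[0,0,0]],[0.6,[0,-4,0],[0,0,0]],[0.6,[0,-4,0],[0,0,0]],[0.6,[0,-4,-30],[0,0,0]],[0.6,[0,-40,-90],[0,0,0]],[0.6,[0,-100,-150],[0,0,0]],[0.6,[-60,-130,-190],[0,0,0]],[0.6,[-100,-130,-190],[0,0,0]]])

```text
time: 12.12
ee_pos: [0.5446, -0.1221, 0.2728]
ee_rot: [3.138, 0.001, 1.65]
contact_force: [1.1, -0.4, -0.0]
width: 0.034
finger_force: 0.0
```

Run:
```python
from h import *
from rig import env
import pickle
o=env.get_obs();i=env.get_image("wrist");pickle.dump((o,i),open("w2.pkl","wb"))
s=env.get_image("scene");e=env.get_image("side");pickle.dump((s,e),open("se2.pkl","wb"))
f=cv2.resize(s["frame"][130:280,110:370],None,fx=2,fy=2,interpolation=cv2.INTER_CUBIC)
g=np.zeros((600,512,3),np.uint8);g[:384]=i["frame"];g[384:,:]=cv2.resize(s["frame"][145:245,110:347],(512,216))
cv2.imwrite("pics/w2.png",g);print(o["ee_pos"],o["ee_rot"])
```

```text
[ 0.54456094 -0.12209937  0.27276161] [3.13778492e+00 8.89655146e-04 1.64954461e+00]
```

View pics/w2.png

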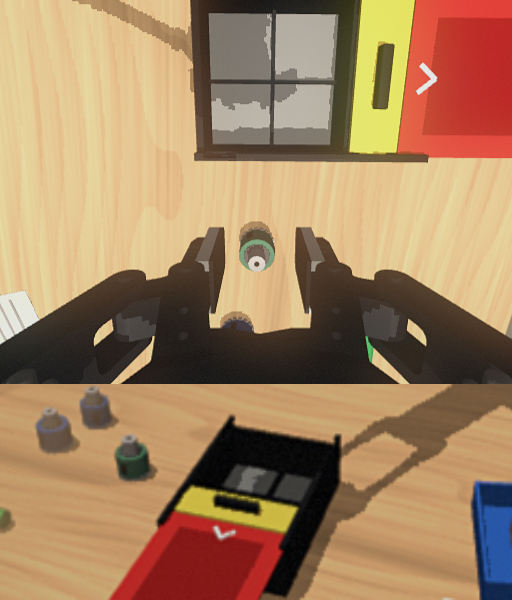

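The cover is fully open: the divider crossing is at (274,81) and the green saw's hub at (257,264). The two blue saws are where they were.

Run:
```python
from h import *
import pickle
o,i=pickle.load(open("w2.pkl","rb"));s,e=pickle.load(open("se2.pkl","rb"))
c=at(i,(274,81),.02,o);print("cross",c,"exp",.556,-.028)
print("tab rib",at(i,(384,76),.091,o))
print("green",at(i,(257,264),.062,o))
a=.077;ux=np.array([np.cos(a),np.sin(a)]);uy=np.array([-ux[1],ux[0]])
for sx in(-39,39):
  for sy in(-39,39): print(sx,sy,np.round((c[:2]*1000+sx*ux+sy*uy),1))
```

```text
cross [ 0.55525315 -0.02831281  0.02      ] exp 0.556 -0.028
tab rib [ 0.65781498 -0.02035632  0.091     ]
green [ 0.55204291 -0.2455022   0.062     ]
-39 -39 [519.4 -70.2]
-39 39 [513.4   7.6]
39 -39 [597.1 -64.2]
39 39 [591.1  13.6]
```

>>> move_arm(deltas=[[0.4,[-50,-1,30],[0,0,0]],[0.4,[-100,-2,60],[0,0,0]],[0.4,[-125,-3,110],[0,0,0]],[0.4,[-125,-3,150],[0,0,0]],[0.4,[-125,-3,150],[0,0,0]]])

```text
time: 12.9
ee_pos: [0.549, -0.245, 0.1157]
ee_rot: [-3.134, -0.006, 1.646]
contact_force: [0.5, 0.1, -0.1]
width: 0.0517
finger_force: 0.0
```

Run:
```python
from h import *
from rig import env
import pickle
o=env.get_obs();i=env.get_image("wrist");pickle.dump((o,i),open("w3.pkl","wb"));cv2.imwrite("pics/w3.png",i["frame"])
print(o["ee_pos"],proj(i,np.array([.551,-.247,.062]),o),proj(i,np.array([.528,-.399,.062]),o),proj(i,np.array([.453,-.374,.062]),o))
```

```text
[ 0.54899447 -0.24499757  0.11568856] [262.83307586 213.32298486] [217.72164819 397.03220725] [119.31435701 363.62378302]
```

View pics/w3.png

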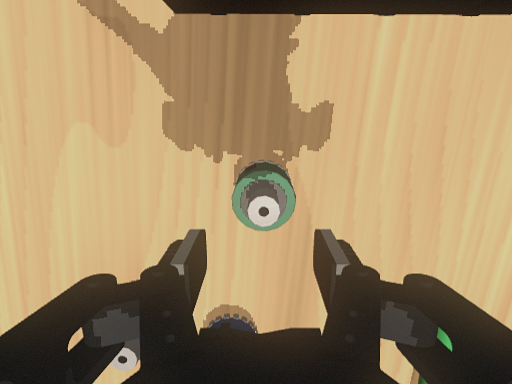

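The hub is at (263,211), within 2 px of the prediction. I'll grasp it.

>>> move_arm(deltas=[[0.4,[-1,2,40],[0,0,0]],[0.4,[-1,2,70],[0,0,0]],[0.4,[-1,2,75],[0,0,0]],[0.4,[-1,2,75],[0,0,0]],[1,[-1,2,75],[0,0,0]],[1,[-1,2,75],[0,0,0]],[1,[-1,2,75],[0,0,0]],[1,[-1,2,75],[0,0,0]]], newtons=60)

```text
time: 13.95
ee_pos: [0.5539, -0.2487, 0.0468]
ee_rot: [3.14, 0.002, 1.646]
contact_force: [-2.4, 0.2, 6.1]
width: 0.0197
finger_force: 58.3
```

>>> move_arm(deltas=[[1,[0,0,0],[0,0,0]],[1,[0,0,-40],[0,0,0]],[1,[0,0,-90],[0,0,0]],[1,[0,0,-110],[0,0,0]],[1,[0,0,-110],[0,0,0]]])

```text
time: 14.58
ee_pos: [0.5543, -0.2487, 0.1571]
ee_rot: [3.138, 0.002, 1.646]
contact_force: [0.7, -0.1, -1.7]
width: 0.02
finger_force: 59.1
```

>>> move_arm(deltas=[[1,[45,14,0],[0,0,0]],[1,[90,28,0],[0,0,0]],[1,[135,42,0],[0,0,0]],[1,[181,56,0],[0,0,0]],[1,[181,56,0],[0,0,0]],[1,[181,56,0],[0,0,0]]])

```text
time: 15.32
ee_pos: [0.5946, -0.0635, 0.1537]
ee_rot: [-3.139, 0.0, 1.647]
contact_force: [0.2, -0.8, -2.3]
width: 0.0197
finger_force: 59.1
```

>>> move_arm(deltas=[[1,[0,1,40],[0,0,0]],[1,[0,1,80],[0,0,0]],[1,[0,1,97],[0,0,0]],[1,[0,1,102],[0,0,0]],[1,[0,1,102],[0,0,0]]])

```text
time: 15.95
ee_pos: [0.5973, -0.064, 0.0539]
ee_rot: [3.14, 0.0, 1.646]
contact_force: [0.1, -0.8, -1.7]
width: 0.0193
finger_force: 59.2
```

>>> move_arm(deltas=[[0.75,[0,0,0],[0,0,0]],[0.5,[0,0,0],[0,0,0]],[0.4,[0,0,0],[0,0,0]],[0.4,[0,0,-40],[0,0,0]],[0.4,[0,0,-90],[0,0,0]],[0.4,[0,0,-110],[0,0,0]]])

```text
time: 16.7
ee_pos: [0.5984, -0.0637, 0.1673]
ee_rot: [3.135, 0.002, 1.646]
contact_force: [0.2, -0.7, -0.3]
width: 0.0513
finger_force: 0.0
```

>>> move_arm(deltas=[[0.4,[-58,-16,0],[0,0,0]],[0.4,[-116,-32,0],[0,0,0]],[0.4,[-174,-48,0],[0,0,0]],[0.4,[-232,-64,0],[0,0,0]],[0.4,[-290,-80,25],[0,0,0]],[0.4,[-329,-95,50],[0,0,0]],[0.4,[-329,-95,50],[0,0,0]],[0.4,[-329,-95,50],[0,0,0]]])

```text
time: 17.7
ee_pos: [0.5269, -0.3983, 0.1137]
ee_rot: [3.141, -0.0, 1.646]
contact_force: [-0.4, 0.4, -0.2]
width: 0.051
finger_force: 0.0
```

Run:
```python
from h import *
from rig import env
import pickle
o=env.get_obs();i=env.get_image("wrist");pickle.dump((o,i),open("w4.pkl","wb"))
s=env.get_image("scene")
g=np.zeros((600,512,3),np.uint8);g[:384]=i["frame"];g[384:,:]=cv2.resize(s["frame"][145:245,110:347],(512,216))
cv2.imwrite("pics/w4.png",g)
print(o["ee_pos"],o["ee_rot"],proj(i,np.array([.5285,-.399,.062]),o),proj(i,np.array([.454,-.373,.062]),o))
```

```text
[ 0.5269026  -0.39825773  0.11371166] [ 3.14070751e+00 -2.52938343e-04  1.64593104e+00] [261.6760333  211.95311178] [144.91830662 163.69487918]
```

View pics/w4.png

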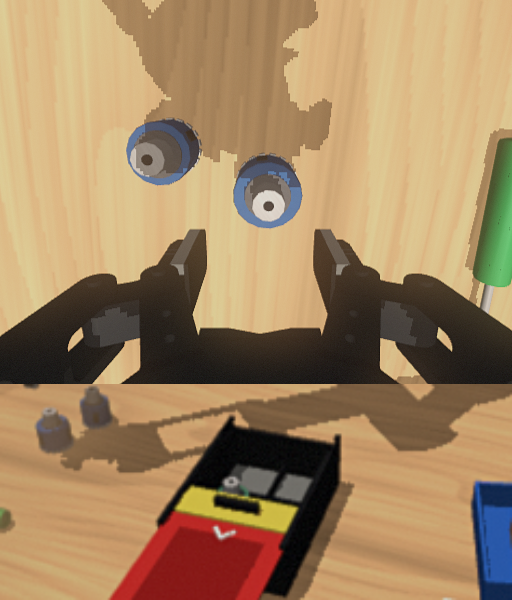

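The green saw is standing in the far right-hand cell. The next hub is at (268,206) and the last one at (147,160).

Run:
```python
from h import *
import pickle
o,i=pickle.load(open("w4.pkl","rb"))
for p in((268,206),(147,160)):
    P=at(i,p,.062,o);print(P,loc(o,P))
```

```text
[ 0.53223599 -0.39467572  0.062     ] [ 3.2  5.5 51.7]
[ 0.455323   -0.37058367  0.062     ] [ 33.  -69.3  51.7]
```

>>> move_arm(deltas=[[0.4,[3,5,30],[0,0,0]],[0.4,[3,5,60],[0,0,0]],[0.4,[3,5,68],[0,0,0]],[0.4,[3,5,68],[0,0,0]],[1,[3,5,68],[0,0,0]],[1,[3,5,68],[0,0,0]],[1,[3,5,68],[0,0,0]],[1,[3,5,68],[0,0,0]]])

```text
time: 18.8
ee_pos: [0.5323, -0.3959, 0.0469]
ee_rot: [3.139, 0.002, 1.646]
contact_force: [1.2, 0.7, 5.9]
width: 0.0193
finger_force: 58.7
```

>>> move_arm(deltas=[[1,[0,0,0],[0,0,0]],[1,[0,0,-40],[0,0,0]],[1,[0,0,-90],[0,0,0]],[1,[0,0,-112],[0,0,0]],[1,[0,0,-112],[0,0,0]]])

```text
time: 19.42
ee_pos: [0.5321, -0.3961, 0.1592]
ee_rot: [3.139, 0.003, 1.646]
contact_force: [-1.4, 0.1, -1.7]
width: 0.0192
finger_force: 59.2
```

>>> move_arm(deltas=[[1,[50,2,0],[0,0,0]],[1,[100,4,0],[0,0,0]],[1,[150,6,0],[0,0,0]],[1,[200,8,0],[0,0,0]],[1,[250,10,0],[0,0,0]],[1,[300,11,0],[0,0,0]],[1,[326,12,0],[0,0,0]],[1,[326,12,0],[0,0,0]]])

```text
time: 20.42
ee_pos: [0.5171, -0.0672, 0.1554]
ee_rot: [-3.138, -0.001, 1.649]
contact_force: [0.4, -0.5, -1.5]
width: 0.0195
finger_force: 59.2
```

>>> move_arm(deltas=[[1,[-2,1,40],[0,0,0]],[1,[-2,1,80],[0,0,0]],[1,[-2,1,98],[0,0,0]],[1,[-2,1,104],[0,0,0]],[1,[-2,1,104],[0,0,0]]])

```text
time: 21.05
ee_pos: [0.5198, -0.0719, 0.0528]
ee_rot: [-3.141, 0.0, 1.646]
contact_force: [0.1, 0.2, -1.4]
width: 0.0193
finger_force: 59.5
```

>>> move_arm(deltas=[[0.75,[0,0,0],[0,0,0]],[0.5,[0,0,0],[0,0,0]],[0.4,[0,0,0],[0,0,0]],[0.4,[0,0,-40],[0,0,0]],[0.4,[0,0,-90],[0,0,0]],[0.4,[0,0,-112],[0,0,0]],[0.4,[0,0,-112],[0,0,0]]])

```text
time: 21.92
ee_pos: [0.5213, -0.0715, 0.1674]
ee_rot: [3.136, 0.002, 1.646]
contact_force: [-0.7, -0.4, -0.2]
width: 0.0512
finger_force: 0.0
```

>>> move_arm(deltas=[[0.4,[-50,-15,0],[0,0,0]],[0.4,[-105,-32,0],[0,0,0]],[0.4,[-160,-48,0],[0,0,0]],[0.4,[-215,-64,0],[0,0,0]],[0.4,[-270,-80,25],[0,0,0]],[0.4,[-294,-88,52],[0,0,0]],[0.4,[-294,-88,52],[0,0,0]],[0.4,[-294,-88,52],[0,0,0]]])

```text
time: 22.92
ee_pos: [0.4541, -0.37, 0.1125]
ee_rot: [-3.141, -0.002, 1.646]
contact_force: [-0.1, 0.3, 0.5]
width: 0.0508
finger_force: 0.0
```

Run:
```python
from h import *
from rig import env
import pickle
o=env.get_obs();i=env.get_image("wrist");pickle.dump((o,i),open("w5.pkl","wb"))
s=env.get_image("scene")
g=np.zeros((600,512,3),np.uint8);g[:384]=i["frame"];g[384:,:]=cv2.resize(s["frame"][145:245,110:347],(512,216))
cv2.imwrite("pics/w5.png",g)
print(o["ee_pos"],proj(i,np.array([.455,-.371,.062]),o))
```

```text
[ 0.45412107 -0.36996774  0.11247206] [260.66400987 213.05607433]
```

View pics/w5.png

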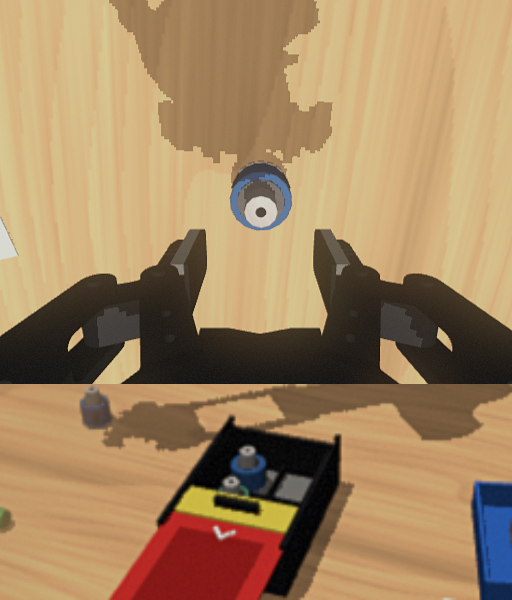

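The last hub is at (261,212), as predicted, and both placed saws stand in their cells.

>>> move_arm(deltas=[[0.4,[-1,1,30],[0,0,0]],[0.4,[-1,1,58],[0,0,0]],[0.4,[-1,1,67],[0,0,0]],[0.4,[-1,1,67],[0,0,0]],[1,[-1,1,67],[0,0,0]],[1,[-1,1,67],[0,0,0]],[1,[-1,1,67],[0,0,0]],[1,[-1,1,67],[0,0,0]]])

```text
time: 24.02
ee_pos: [0.4558, -0.3726, 0.0476]
ee_rot: [3.14, 0.002, 1.646]
contact_force: [-1.1, 0.2, 5.9]
width: 0.0194
finger_force: 58.5
```

>>> move_arm(deltas=[[1,[0,0,0],[0,0,0]],[1,[0,0,-40],[0,0,0]],[1,[0,0,-90],[0,0,0]],[1,[0,0,-112],[0,0,0]],[1,[0,0,-112],[0,0,0]]])

```text
time: 24.65
ee_pos: [0.4562, -0.3728, 0.16]
ee_rot: [3.139, 0.003, 1.646]
contact_force: [0.7, 0.6, -1.5]
width: 0.0193
finger_force: 59.3
```

>>> move_arm(deltas=[[1,[50,12,0],[0,0,0]],[1,[105,25,0],[0,0,0]],[1,[160,38,0],[0,0,0]],[1,[215,50,0],[0,0,0]],[1,[270,62,0],[0,0,0]],[1,[325,74,0],[0,0,0]],[1,[375,85,0],[0,0,0]],[1,[375,85,0],[0,0,0]]])

```text
time: 25.65
ee_pos: [0.5106, 0.012, 0.1563]
ee_rot: [-3.138, -0.002, 1.651]
contact_force: [0.9, -0.5, -1.8]
width: 0.0194
finger_force: 59.2
```

>>> move_arm(deltas=[[1,[-2,1,40],[0,0,0]],[1,[-2,1,80],[0,0,0]],[1,[-2,1,98],[0,0,0]],[1,[-2,1,105],[0,0,0]],[1,[-2,1,105],[0,0,0]]])

```text
time: 26.28
ee_pos: [0.5125, 0.0058, 0.0527]
ee_rot: [-3.14, 0.0, 1.645]
contact_force: [-0.0, 0.4, -1.6]
width: 0.0191
finger_force: 59.2
```

>>> move_arm(deltas=[[0.75,[0,0,0],[0,0,0]],[0.5,[0,0,0],[0,0,0]],[0.4,[0,0,0],[0,0,0]],[0.4,[0,0,-40],[0,0,0]],[0.4,[0,0,-90],[0,0,0]],[0.4,[-50,0,-170],[0,0,0]],[0.4,[-80,0,-200],[0,0,0]],[0.4,[-80,0,-200],[0,0,0]]])

```text
time: 27.28
ee_pos: [0.5212, -0.0757, 0.2573]
ee_rot: [3.134, 0.004, 1.644]
contact_force: [0.7, 1.3, -1.6]
width: 0.0511
finger_force: 0.0
```

Run:
```python
from h import *
from rig import env
import pickle
o=env.get_obs();i=env.get_image("wrist");pickle.dump((o,i),open("w6.pkl","wb"))
s=env.get_image("scene")
g=np.zeros((600,512,3),np.uint8);g[:384]=i["frame"];g[384:,:]=cv2.resize(s["frame"][145:245,170:407],(512,216))
cv2.imwrite("pics/w6.png",g)
print(o["ee_pos"],o["ee_rot"])
```

```text
[ 0.52117174 -0.07572329  0.25729194] [3.13369231 0.00372083 1.64409781]
```

View pics/w6.png

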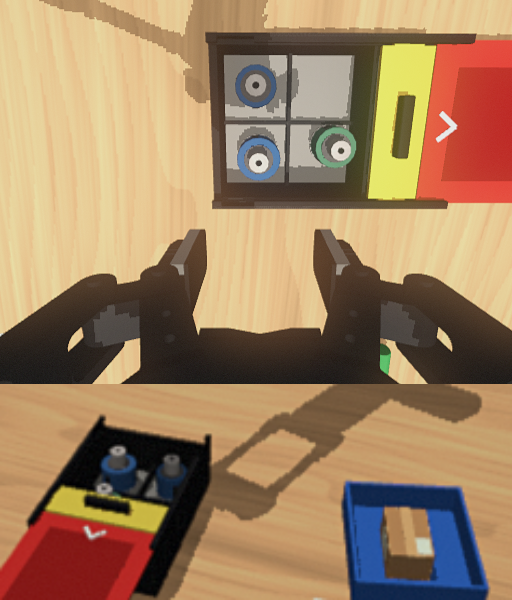

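Run:
```python
from h import *
import pickle
o,i=pickle.load(open("w6.pkl","rb"))
c=np.array([.5553,-.0283]);a=.077;M=np.array([[np.cos(a),np.sin(a)],[-np.sin(a),np.cos(a)]])
for p in((256,85),(259,163),(341,150)):
    print(np.round(M@(at(i,p,.066,o)[:2]-c)*1000,1))
r=at(i,(403,126),.095,o);print("rib",r, loc(o,[.6585,-.0206,.13]))
```

```text
[-39.4  39.5]
[-36.7 -39.4]
[ 49.9 -26. ]
rib [ 0.65445954 -0.01994032  0.095     ] [ 45.4 140.  128.2]
```

Run:
```python
from h import *
import pickle
o,i=pickle.load(open("w6.pkl","rb"))
c=np.array([.5553,-.0283]);a=.077;M=np.array([[np.cos(a),-np.sin(a)],[np.sin(a),np.cos(a)]])
def pt(x,y,z):return np.r_[c+M@np.array([x,y])/1000,z]
f=i["frame"].copy()
for (x,y,r) in((49.9,-26,24),(-36.7,-39.4,25.5)):
    for z,rr in((.044,r),(.066,11)):
        q=np.array([proj(i,pt(x+rr*np.cos(t),y+rr*np.sin(t),z),o) for t in np.linspace(0,6.28,60)])
        cv2.polylines(f,[np.int32(np.round(q*16))],True,(0,0,255),1,cv2.LINE_AA,4)
cv2.imwrite("pics/w6c.png",np.hstack([cv2.resize(g[110:200,220:370],None,fx=5,fy=5,interpolation=cv2.INTER_CUBIC)[:, :750] for g in (f,)]))
```

```text
(no output)
```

View pics/w6c.png

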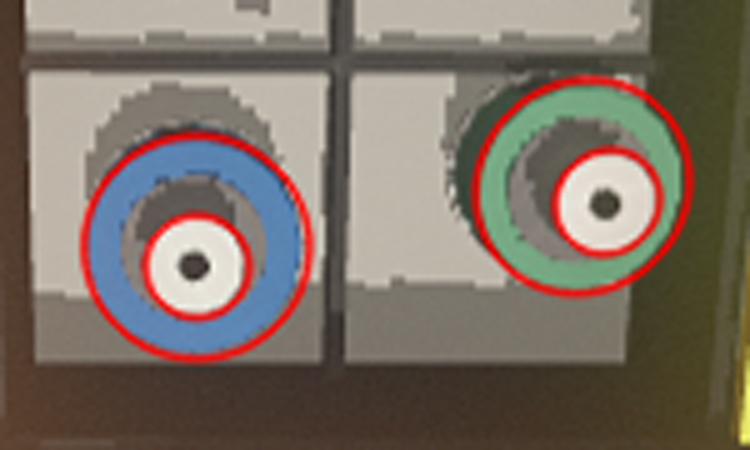

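All saws stand upright. The green one sits in the corner of its own cell, and its outline matches an upright saw. Next I'll pinch the rib and close the cover.

>>> move_arm(deltas=[[0.5,[20,60,30],[0,0,0]],[0.5,[45,115,80],[0,0,0]],[0.5,[45,137,128],[0,0,0]],[0.5,[45,137,128],[0,0,0]],[0.5,[45,137,128],[0,0,0]]])

```text
time: 28.0
ee_pos: [0.6507, -0.0171, 0.1234]
ee_rot: [-3.137, -0.001, 1.647]
contact_force: [0.3, -0.1, 0.1]
width: 0.0426
finger_force: 0.0
```

>>> move_arm(deltas=[[0.5,[-2,4,20],[0,0,0]],[0.5,[-2,4,34],[0,0,0]],[0.5,[-2,4,36],[0,0,0]],[1,[-2,4,36],[0,0,0]],[1,[-2,4,36],[0,0,0]],[1,[-2,4,36],[0,0,0]],[1,[-2,4,36],[0,0,0]],[1,[-2,4,36],[0,0,0]]])

```text
time: 29.0
ee_pos: [0.6573, -0.0199, 0.0901]
ee_rot: [3.139, 0.001, 1.646]
contact_force: [0.5, 0.5, 4.3]
width: 0.0095
finger_force: 59.1
```

>>> move_arm(deltas=[[0.7,[0,0,0],[0,0,0]],[0.7,[0,0,3],[0,0,0]],[0.7,[0,0,4],[0,0,0]],[1,[0,0,4],[0,0,0]],[1,[0,0,4],[0,0,0]],[1,[0,0,4],[0,0,0]],[1,[0,0,4],[0,0,0]]])

```text
time: 29.88
ee_pos: [0.6566, -0.0196, 0.0849]
ee_rot: [3.141, -0.0, 1.646]
contact_force: [2.9, 0.4, -4.4]
width: 0.0101
finger_force: 60.9
```

>>> move_arm(deltas=[[1,[0,-8,0],[0,0,0]],[1,[0,-20,0],[0,0,0]],[1,[0,-34,0],[0,0,0]],[1,[0,-48,0],[0,0,0]],[1,[0,-62,0],[0,0,0]],[1,[0,-76,0],[0,0,0]],[1,[0,-90,0],[0,0,0]],[1,[0,-90,0],[0,0,0]]])

```text
time: 30.88
ee_pos: [0.5661, -0.026, 0.0848]
ee_rot: [-3.142, -0.001, 1.646]
contact_force: [3.2, 1.9, -7.6]
width: 0.0097
finger_force: 60.6
```

>>> move_arm(deltas=[[1,[0,-14,0],[0,0,0]],[1,[0,-28,0],[0,0,0]],[1,[0,-42,0],[0,0,0]],[1,[0,-56,0],[0,0,0]],[1,[0,-66,0],[0,0,0]],[1,[0,-70,0],[0,0,0]],[1,[0,-72,0],[0,0,0]],[1,[0,-72,0],[0,0,0]]])

```text
time: 31.88
ee_pos: [0.4966, -0.031, 0.0864]
ee_rot: [3.138, -0.002, 1.645]
contact_force: [1.6, 4.8, 4.0]
width: 0.0099
finger_force: 62.1
```

>>> move_arm(deltas=[[1,[0,-3,0],[0,0,0]],[1,[0,-4,0],[0,0,0]],[1,[0,-4,0],[0,0,0]]])

```text
time: 32.25
ee_pos: [0.4964, -0.0311, 0.0879]
ee_rot: [3.13, -0.001, 1.644]
contact_force: [7.7, 6.2, 4.5]
width: 0.0101
finger_force: 62.0
```

>>> move_arm(deltas=[[1,[0,4,0],[0,0,0]],[0.7,[0,4,0],[0,0,0]],[0.5,[0,4,0],[0,0,0]],[0.5,[0,4,-30],[0,0,0]],[0.5,[-30,4,-90],[0,0,0]],[0.5,[-60,4,-150],[0,0,0]],[0.5,[-60,4,-170],[0,0,0]],[0.5,[-60,4,-170],[0,0,0]]])

```text
time: 33.25
ee_pos: [0.5002, -0.0931, 0.2573]
ee_rot: [3.138, 0.002, 1.645]
contact_force: [-0.1, -0.0, 1.1]
width: 0.0428
finger_force: 0.0
```

Run:
```python
from h import *
from rig import env
o=env.get_obs();i=env.get_image("wrist");s=env.get_image("scene");e=env.get_image("side")
g=np.zeros((600,800,3),np.uint8);g[:384,:512]=i["frame"];g[384:]=cv2.resize(s["frame"][120:255,0:500],(800,216))
g[:384,512:]=cv2.resize(e["frame"][190:280,210:330],(288,216))[[*range(216)]+[215]*168]
cv2.imwrite("pics/w7.png",g)
for z in(.099,.094):print(proj(i,np.array([.4975,-.0315,z]),o))
print(o["ee_pos"])
```

```text
[260.82371826 109.11041965]
[260.78325405 109.02254184]
[ 0.50020187 -0.09306556  0.25728854]
```

View pics/w7.png

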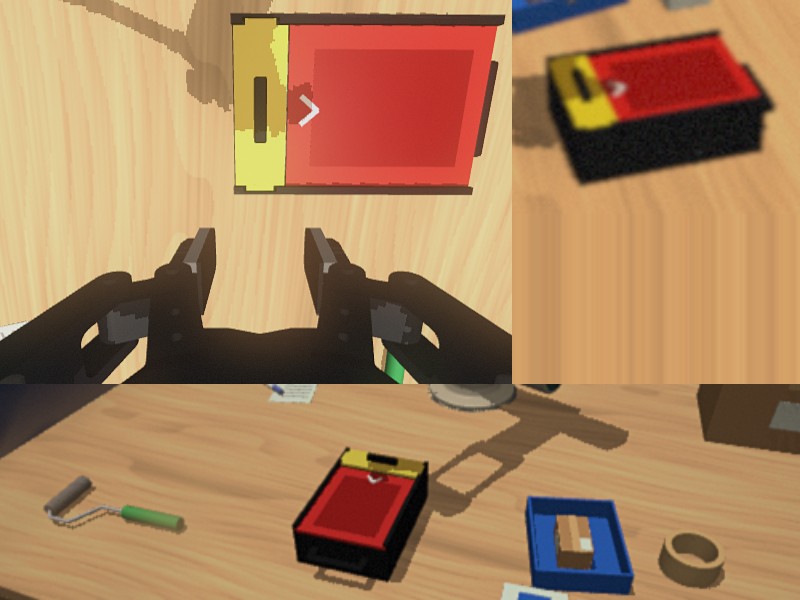

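The cover is home: the rib is at (260,109), as predicted for shut. The yellow ears show in the rail notches at (262,20) and (262,188), so the tab is up. The carton is in the tray and the other things on the bench have not moved.

```bash
python3 -c "
from rig import env
print(env.close_job())"
```

```text
the job is handed in; nothing more can be done
None
```

The job is handed in at about 33 s of the 210 s; the judge returned no verdict, but the last pictures show the carton in the tray and the cover home with its tab up, and all three hole saws were upright in their own compartments just before I closed it.

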